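# Stand a fallen glaze test tile back in its row

## Task

One of the L-shaped glaze test tiles in the wooden sample tray has been knocked flat on its face, its foot sticking up. Push on that foot with the fingertips to tip the tile back upright, then gently push it back into the row: standing in the gap between its two neighbours and touching neither, its foot back against the rear rail and square to it. Do not pick it up or squeeze it, and leave the other tiles and the glaze jar as they are.

Things in the scene. Friction and masses are not known exactly. Their poses are not given: they have to be found in the camera images.
- tile: Fallen L-shaped tile, cream clay, yellow glaze, 140 g: face plate 60 wide (own y) x 78 tall (z) x 8 mm thick (x 0-8 mm), foot 60 wide x 60 long (x) x 8 mm thick (z 0-8 mm). Origin: middle of the heel edge, the outer corner. x: along the sole to the toe; z: up the plate. Standing: z up. At the start z lies level, roughly towards the robot, and the foot (x) sticks up, sole towards the rear rail.
- tile_toe (a point): Middle of the toe edge of the yellow tile's sole, 60 mm from the heel origin along the tile's x. At the start it is 60 mm above the tray floor. A push on the inner side of the foot near here, towards the rail, rolls the tile over its heel edge; once turned about 57 degrees it drops onto its sole by itself.
- tile_left: Standing neighbour on the left (+y) side of the gap, blue glaze; same shape, size and axes as the fallen tile, loose. Its foot points to the rear rail, toe about 5 mm from it.
- tile_right: Standing neighbour on the right (-y) side of the gap, green glaze; same shape and axes, loose. Its centre is 160 to 175 mm from that of the blue tile, so the gap between them is 100 to 115 mm wide.
- tile_end: Another standing tile, dark red-brown glaze, same shape, beyond the green one, about 87 mm from it centre to centre; loose.
- jar: Glaze jar with green body and white lid, 60 mm across and 80 mm tall, standing in the front left corner of the tray; loose. Origin: centre of its underside.
- tray: Wooden sample tray, fixed, 290 deep (x) x 540 mm wide (y). Origin: centre of its underside, on the table. Its x axis points away from the robot, to the rear rail. Plywood floor, its top 12 mm above the table; rails 15 mm wide, standing 18 mm above that floor, run along the rear and both sides; the front is open.
- tray_rail (a point): Middle of the rear rail's inner face, at the tray floor (12 mm above the table), 130 mm from the tray's origin along its x. The rail face runs along the tray's y through it.

How it is judged:
By the outcome, as a careful person would: the job done as asked, in the order asked, and still so for the second after the job is handed in, with the robot touching nothing.
It also fails if it takes over 51 s, if anything falls off the work surface, if the arm or the gripper's body presses on something with over 40 N, if the wrist force passes 120 N, or if a joint passes its speed limit or range.

## Robot

A 6-joint arm with a two-finger parallel gripper is mounted at the origin on the work surface. World frame = base frame: x ahead of the robot, y to its left, z up, the work surface at z = 0. Lengths are in m, angles in rad, forces in N, time in s.
With the tool pointing down it reaches from about 0.3 to 0.775 m from the base axis. Payload 14.6 kg.
Tool frame: the origin (TCP) lies between the finger pads; the fingertips stand 8 mm ahead of it and the grasp point (between the pads) lies 11 mm behind it; x points along the fingers, y is the direction in which the jaws open and shut, and the axes are right-handed (so a half turn about x gives the same grasp; the last joint's range is limited). The gripper opens to 94 mm and grips with 3 to 60 N. Pads are 16 mm wide; open, the fingers measure 119 mm over their backs; the gripper's body (75 mm by 177 mm) begins 78 mm behind the grasp point.
Start: joints at [1.218, 0.3, 1.521, -0, 1.321, -0.067], TCP at [0.155, 0.528, 0.213] pointing down, gripper open.
Joint ranges: [-3.03, 3.03], [-0.79, 2.21], [0.23, 2.52], [-1.04, 4.18], [0, 3.07], [-2.55, 2.55]. Speed limits (rad/s): [2.22, 2.22, 2.57, 3.14, 3.14, 3.14].

## Interface

Orientations are given as [roll, pitch, yaw] about the fixed x, y, z axes, in that order (R = Rz(yaw) Ry(pitch) Rx(roll)).
In Python, from station import ctrl gives the robot as it stands.
- The arm moves only by the shell command python3 -m creep 'ROWS' [FORCE]. ROWS is a JSON object of lists of equal length, an entry for each row: "hand": the closure, from -1 (fully open) to 1 (shut); "slide": the shift along the tool's x, y, z in m, a list of three; "spin": the turn about the tool's x in degrees. A call has 1 to 12 rows; each row is the pose to reach, as a shift and turn from the pose commanded when the call began, along the tool's axes at that moment; what a row does not reach only later rows make up. A row lasts 1/12 s, in which the tool goes at most 41.7 mm and 7.16 degrees, less where a joint would pass 70% of its speed; a pose out of reach is approached as far as the arm can. A call with a gripper value outside its range is refused whole. The fingers move at their own pace and stop on an object; FORCE is the grip in N (left out, the last holds). Time passes only in rows, so rows that repeat a pose let the fingers close. It gives the time, the measured TCP pose, the force and the opening at its end, in the units of the state.
- ctrl.get_obs(): the state, without advancing time (a new reading comes with each control period).
- ctrl.camera(name): name is "side" or "top" or "wrist"; returns the picture (400x640x3 uint8, red, green, blue); there is no depth.
- ctrl.calibration(name): a dict with "K" (3x3 intrinsics, pixels), "R" (3x3) and "t" (3): a world point X has camera coordinates R X + t. Camera axes: x right, y down, z forward; pixel columns grow to the right and rows downward; lengths in m; the calibration is good to about 2 mm. A picture is of the moment at which its call begins: read the wrist's pose just before it. calibration takes no time and is no camera call; for the wrist camera it gives the pose at the moment of the call.
- ctrl.hand_in(): hands the job in, once; it reports no verdict.
The state is a dict: "time_s": time; "qpos": joint angles; "joint_vel": joint speeds; "tau": joint torques, N m; "ee_pos": TCP position; "eef_rot": TCP orientation; "force": force on the tool from outside, world axes, zero at the start; "moment": the same for the moment, N m; "grip_width": finger opening in m.
Only numpy, scipy, OpenCV 4.12 (cv2) and the standard library are available. Lean on these libraries where they do the work, as an engineer would, in place of code of your own. Each camera call takes 0.05 s, during which the arm holds its last target.

## Working session

There is one attempt and no reset: what is moved stays moved. The work goes in short steps, Python scripts to look and compute and a shell command to move; the robot and the scene stay as the last step left them, time stands still between calls to the robot, and variables do not carry over. Pictures are saved under pics/ and viewed, and the job is handed in when it is done.

```bash
ls; mkdir -p pics
python3 - <<'E'
from station import ctrl
import cv2,numpy as np
np.set_printoptions(precision=4,suppress=True)
o=ctrl.get_obs(); print(o)
for n in ["side","top"]:
    im=ctrl.camera(n); cv2.imwrite(f"pics/{n}0.png",im[:,:,::-1]); c=ctrl.calibration(n); print(n,c)
E
```

```text
pics
{'time_s': 0.0, 'qpos': array([ 1.2184,  0.3005,  1.5216, -0.    ,  1.3207, -0.0666]), 'joint_vel': array([ 0.0003, -0.0005,  0.0013,  0.0006, -0.0005, -0.0013]), 'tau': array([  0.0007, -53.1808, -35.274 ,   0.0709,   0.0245,  -0.0001]), 'ee_pos': array([0.155 , 0.5274, 0.2129]), 'eef_rot': array([-1.6057,  1.5696, -1.8915]), 'force': array([-0.6423,  0.528 ,  1.6668]), 'moment': array([-0.0055, -0.0231, -0.0363]), 'grip_width': 0.0942483161218788}
side {'K': array([[488.3307,   0.    , 317.085 ],
       [  0.    , 488.3307, 198.2797],
       [  0.    ,   0.    ,   1.    ]]), 'R': array([[-0.9997, -0.0191, -0.0148],
       [-0.0045,  0.7478, -0.6639],
       [ 0.0238, -0.6637, -0.7476]]), 't': array([0.5435, 0.031 , 0.9893])}
top {'K': array([[391.0879,   0.    , 312.2977],
       [  0.    , 391.0879, 197.3886],
       [  0.    ,   0.    ,   1.    ]]), 'R': array([[ 0.0145, -0.9982,  0.059 ],
       [-0.9944, -0.0205, -0.1034],
       [ 0.1045, -0.0572, -0.9929]]), 't': array([-0.01  ,  0.5624,  0.7155])}
```

View pics/side0.png

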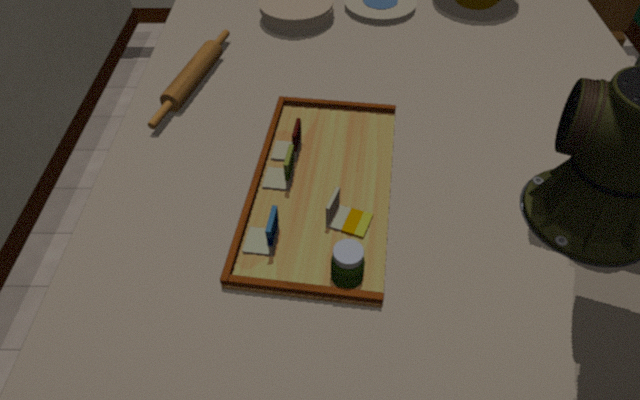

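View pics/top0.png

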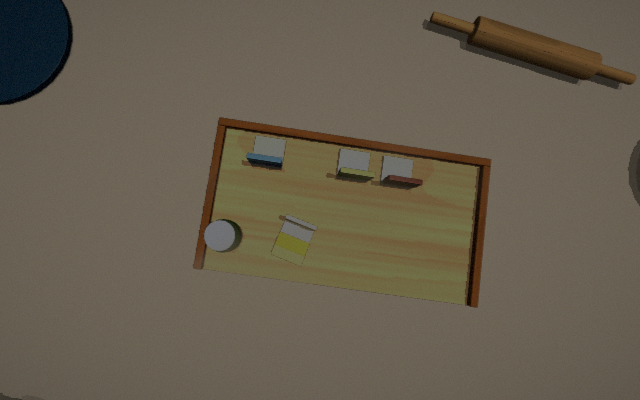

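Run:
```python
import cv2
a=cv2.imread('pics/top0.png'); 
c=cv2.resize(a[110:310,190:390],None,fx=4,fy=3,interpolation=cv2.INTER_CUBIC)
c=cv2.resize(a[115:265,195:395],None,fx=4,fy=4,interpolation=cv2.INTER_CUBIC)
c=cv2.convertScaleAbs(c,alpha=1.5);cv2.imwrite('pics/top0c.png',c)
a=cv2.imread('pics/side0.png')
c=cv2.resize(a[170:300,225:395],None,fx=4.5,fy=4.5,interpolation=cv2.INTER_CUBIC)
c=cv2.convertScaleAbs(c,alpha=1.5);cv2.imwrite('pics/side0c.png',c)
```

```text
(no output)
```

View pics/top0c.png

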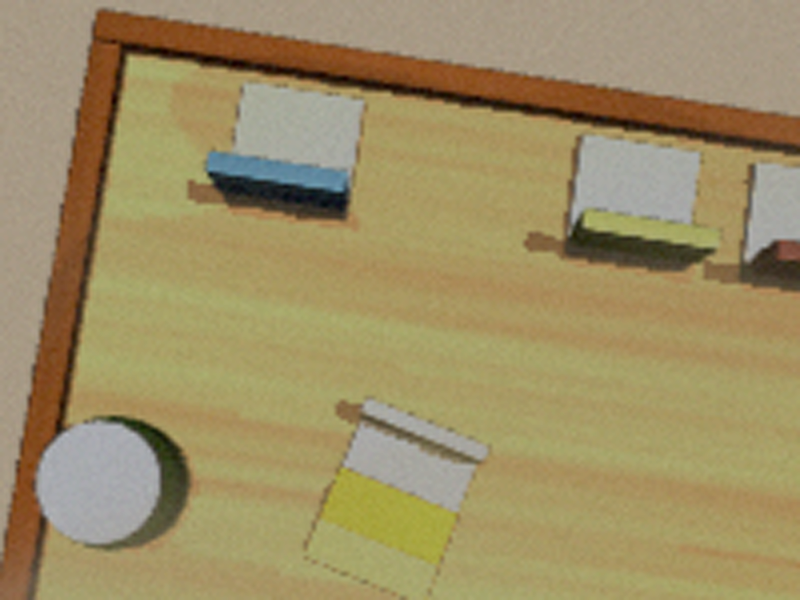

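View pics/side0c.png

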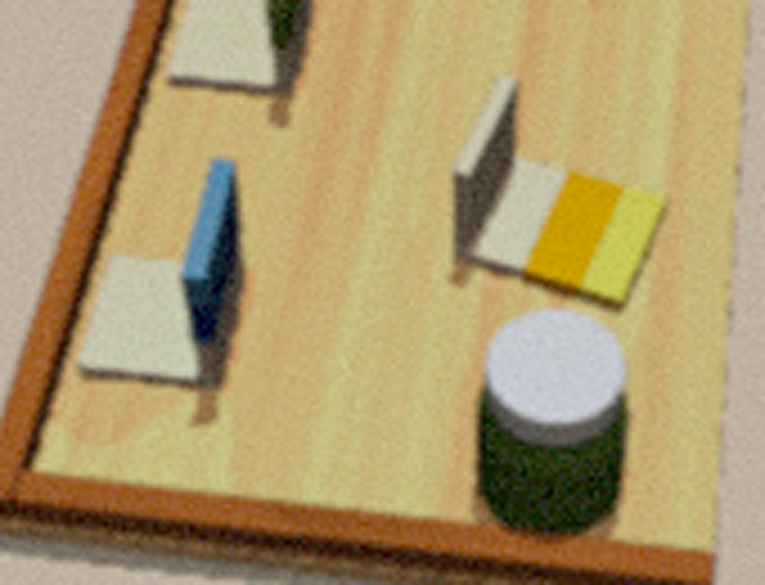

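```bash
cat > h.py <<'E'
import numpy as np
from station import ctrl
np.set_printoptions(precision=4,suppress=True)
def ray(n,px,z,c=None):
    c=c or ctrl.calibration(n)
    K,R,t=[np.array(c[k]) for k in "KRt"]
    d=R.T@np.linalg.solve(K,[px[0],px[1],1.]); o=-R.T@t
    return o+d*(z-o[2])/d[2]
def proj(n,X,c=None):
    c=c or ctrl.calibration(n)
    p=np.array(c["K"])@(np.array(c["R"])@X+np.array(c["t"])); return p[:2]/p[2]
E
python3 - <<'E'
from h import *
import cv2
T=lambda c,r:((c+.5)/4-.5+195,(r+.5)/4-.5+115)
S=lambda c,r:((c+.5)/4.5-.5+225,(r+.5)/4.5-.5+170)
P=dict(toeL=(368,398,.072),toeR=(490,446,.072),inL=(360,414,.072),inR=(478,461,.072),frL=(304,558,.020),frR=(432,600,.020),
 blueL=(243,84,.02),blueR=(364,100,.02),greenL=(582,136,.02),greenR=(700,153,.02),jar=(98,482,.092),railcorner_in_top=(121,43,.03),railcorner_out=(97,12,.03),rail_in2=(800,147,.03),rail_out2=(800,116,.03),
 bTopL=(208,152,.09),bTopR=(350,172,.09),gTopL=(586,210,.09),gTopR=(720,230,.09))
for k,(c,r,z) in P.items(): print(k,ray("top",T(c,r),z)[:2])
print()
Q=dict(toeL=(456,172,.072),toeR=(502,78,.072),frL=(620,303,.02),frR=(663,200,.02),blueL=(82,372,.02),bTopL=(186,276,.09),bTopR=(218,160,.09))
for k,(c,r,z) in Q.items(): print(k,ray("side",S(c,r),z)[:2])
c=ctrl.calibration("top"); print(-c["R"].T@c["t"])
E
```

```text
toeL [0.5271 0.0476]
toeR [ 0.5067 -0.0071]
inL [0.52  0.051]
inR [ 0.5    -0.0018]
frL [0.4542 0.0766]
frR [0.4352 0.0158]
blueL [0.682  0.1119]
blueR [0.6758 0.0531]
greenL [ 0.6609 -0.054 ]
greenR [ 0.654  -0.1125]
jar [0.4881 0.1614]
railcorner_in_top [0.6976 0.1695]
railcorner_out [0.7125 0.1815]
rail_in2 [ 0.6561 -0.1598]
rail_out2 [ 0.6715 -0.1599]
bTopL [0.6326 0.1197]
bTopR [0.6254 0.0575]
gTopL [ 0.6111 -0.047 ]
gTopR [ 0.6036 -0.107 ]

toeL [0.5251 0.0496]
toeR [ 0.5055 -0.004 ]
frL [0.4553 0.0779]
frR [0.4339 0.0208]
blueL [0.6802 0.1155]
bTopL [0.63  0.119]
bTopR [0.6222 0.0591]
[0.4847 0.0425 0.7692]
```

```bash
cat >> h.py <<'E'
from scipy.spatial.transform import Rotation as Ro
def tool(o=None):
    o=o or ctrl.get_obs(); return np.array(o["ee_pos"]),Ro.from_euler("xyz",o["eef_rot"]).as_matrix()
def plan(target,yaw):
    "slide (mm) and spin (deg) that bring TCP to target with tool y along the left axis of heading yaw deg"
    p,R=tool(); s=R.T@(np.array(target)-p)*1000
    l=np.array([-np.sin(np.radians(yaw)),np.cos(np.radians(yaw)),0]); b=R.T@l
    a=np.degrees(np.arctan2(b[2],b[1])); a=(a+90)%180-90
    return s,a
E
python3 - <<'E'
from h import *
p,R=tool(); print(p);print(R)
f=np.array([.937,-.349,0]);heel=np.array([.516,.0215,0])
print(plan(heel-.035*f+[0,0,.2],-20.4)); print(plan(heel-.035*f+[0,0,.072],-20.4))
E
```

```text
[0.155  0.5275 0.213 ]
[[-0.0003  0.2819  0.9594]
 [-0.0009  0.9594 -0.2819]
 [-1.     -0.001  -0.0001]]
(array([  13.3059, -381.2054,  454.1118]), np.float64(4.026775741133974))
(array([ 141.3058, -381.0771,  454.1207]), np.float64(4.026775741133974))
```

```bash
python3 -m creep '{"hand":[0.36,0.36,0.36,0.36,0.36,0.36,0.36,0.36,0.36,0.36,0.36,0.36],"slide":[[0,-10,0],[0,-0.02,0.024],[0,-0.04,0.048],[0,-0.065,0.077],[0,-0.09,0.107],[0,-0.115,0.137],[0,-0.14,0.167],[0,-0.165,0.197],[0,-0.19,0.226],[0,-0.215,0.256],[0,-0.24,0.286],[0,-0.265,0.316]],"spin":[0,0,0,1,1,2,2,3,3,4,4,4]}' 2>&1 | head -c 10; echo TYPO-CHECK
```

```text
time_s: 1.TYPO-CHECK
```

I mistyped the first row as -10 m. The per-row cap limits it to about 42 mm in open air, but I'll check the state before going on.

Run:
```python
from h import *
o=ctrl.get_obs(); print(o["time_s"],o["ee_pos"],o["force"],o["grip_width"])
f=np.array([.937,-.349,0]);heel=np.array([.516,.0215,0])
print(plan(heel-.035*f+[0,0,.2],-20.4)); print(plan(heel-.035*f+[0,0,.072],-20.4))
```

```text
1.1 [0.3841 0.1825 0.2135] [ 0.1114 -0.7729  0.9084] 0.030297909932618747
(array([  13.488 , -104.983 ,  144.7356]), np.float64(0.024861018022377834))
(array([ 141.488, -104.995,  144.725]), np.float64(0.024861018022377834))
```

```bash
python3 -m creep '{"hand":[0.36,0.36,0.36,0.36,0.36,0.36,0.36,0.36],"slide":[[0,-0.025,0.035],[0,-0.05,0.07],[0,-0.075,0.105],[0.02,-0.105,0.145],[0.05,-0.105,0.145],[0.08,-0.105,0.145],[0.08,-0.105,0.145],[0.08,-0.105,0.145]],"spin":[0,0,0,0,0,0,0,0]}'
python3 - <<'E'
from h import *
import cv2
f=np.array([.937,-.349,0]);heel=np.array([.516,.0215,0])
print(plan(heel-.035*f+[0,0,.072],-20.4))
for n in ["top","side"]:
    a=ctrl.camera(n)[:,:,::-1]; a=a[115:265,195:395] if n=="top" else a[150:300,215:415]
    cv2.imwrite(f"pics/{n}1.png",cv2.convertScaleAbs(cv2.resize(a,None,fx=4,fy=4,interpolation=2),alpha=1.5))
E
```

```text
time_s: 1.77
ee_pos: [0.4823, 0.0355, 0.1331]
eef_rot: [-2.8, 1.568, 3.127]
force: [1.2, -0.1, 1.2]
grip_width: 0.0299
(array([61.0642, -1.2676,  1.6246]), np.float64(0.011051163852926038))
```

View pics/side1.png

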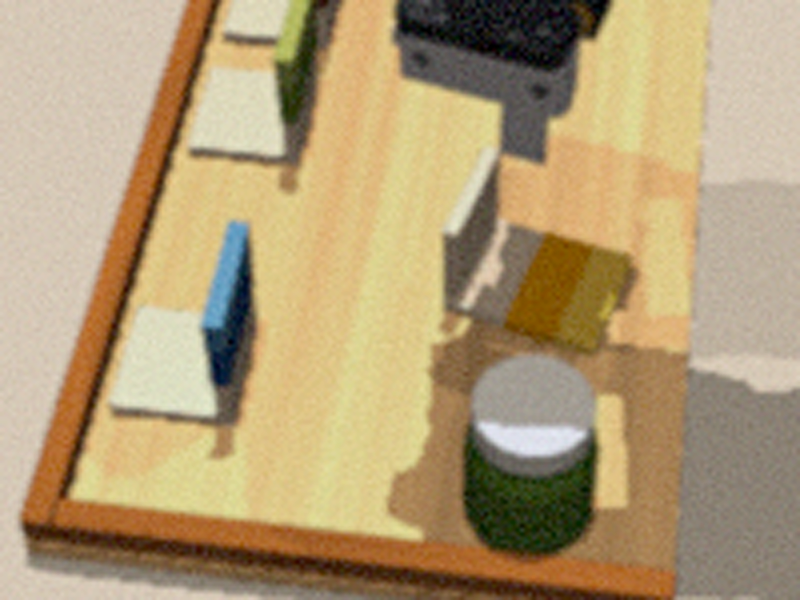

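View pics/top1.png

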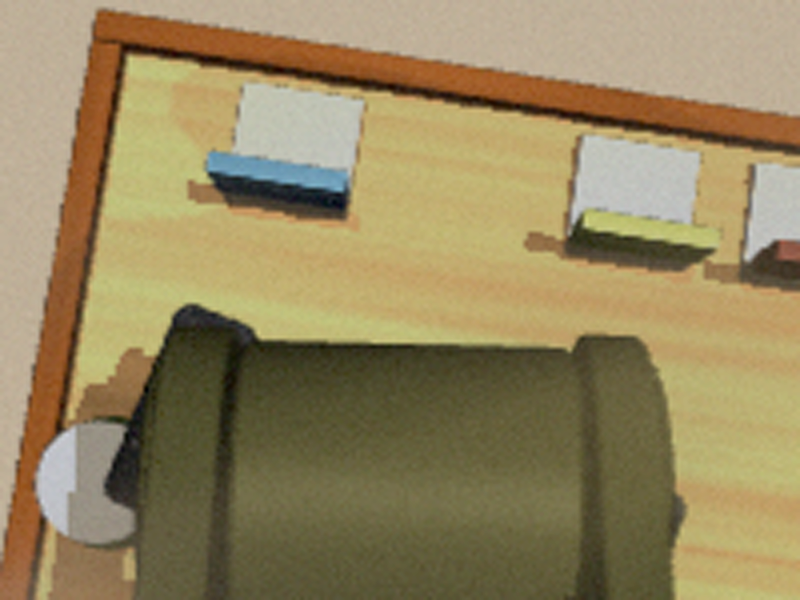

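```bash
python3 -m creep '{"hand":[0.36,0.36,0.36,0.36,0.36,0.36,0.36,0.36,0.36,0.36],"slide":[[0.02,0,0],[0.04,0,0],[0.061,0,0.001],[0.061,0,0.001],[0.061,0,0.004],[0.061,0,0.007],[0.061,0,0.01],[0.061,0,0.013],[0.061,0,0.015],[0.061,0,0.016]],"spin":[0,0,0,0,0,0,0,0,0,0]}'
python3 - <<'E'
from h import *
import cv2
f=np.array([.937,-.349,0]);heel=np.array([.516,.0215,0])
p,R=tool(); print((p-heel)@f)
for n in ["side"]:
    a=ctrl.camera(n)[:,:,::-1]; a=a[115:265,195:395] if n=="top" else a[150:300,215:415]
    cv2.imwrite(f"pics/{n}2.png",cv2.convertScaleAbs(cv2.resize(a,None,fx=4,fy=4,interpolation=2),alpha=1.5))
E
```

```text
time_s: 2.7
ee_pos: [0.4984, 0.0297, 0.0729]
eef_rot: [0.372, 1.57, 0.016]
force: [0.8, -0.5, 0.5]
grip_width: 0.0298
-0.019372063085265928
```

View pics/side2.png

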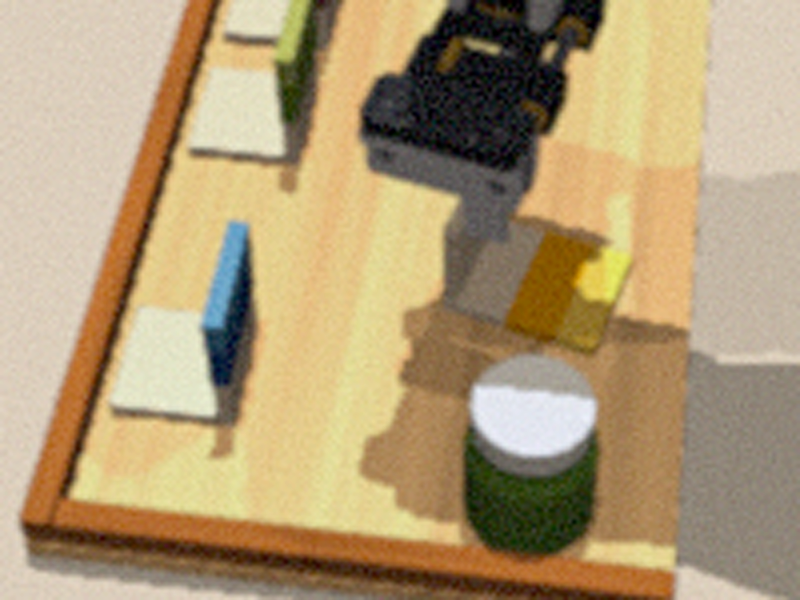

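```bash
python3 -m creep '{"hand":[0.36,0.36,0.36,0.36,0.36,0.36,0.36,0.36,0.36,0.36,0.36,0.36],"slide":[[0,0,0.003],[0,0,0.005],[0,0,0.008],[0,0,0.011],[0,0,0.014],[0,0,0.016],[0,0,0.018],[0,0,0.021],[0.001,0,0.024],[0.002,0,0.027],[0.003,0,0.03],[0.003,0,0.03]],"spin":[0,0,0,0,0,0,0,0,0,0,0,0]}'
python3 - <<'E'
from h import *
import cv2
f=np.array([.937,-.349,0]);heel=np.array([.516,.0215,0])
p,R=tool(); print((p-heel)@f)
for n in ["side"]:
    a=ctrl.camera(n)[:,:,::-1]; a=a[115:265,195:395] if n=="top" else a[150:300,215:415]
    cv2.imwrite(f"pics/{n}3.png",cv2.convertScaleAbs(cv2.resize(a,None,fx=4,fy=4,interpolation=2),alpha=1.5))
E
```

```text
time_s: 3.75
ee_pos: [0.5264, 0.0192, 0.0692]
eef_rot: [-0.83, 1.571, -1.186]
force: [-0.2, 0.7, 1.2]
grip_width: 0.0302
0.010581828523976803
```

View pics/side3.png

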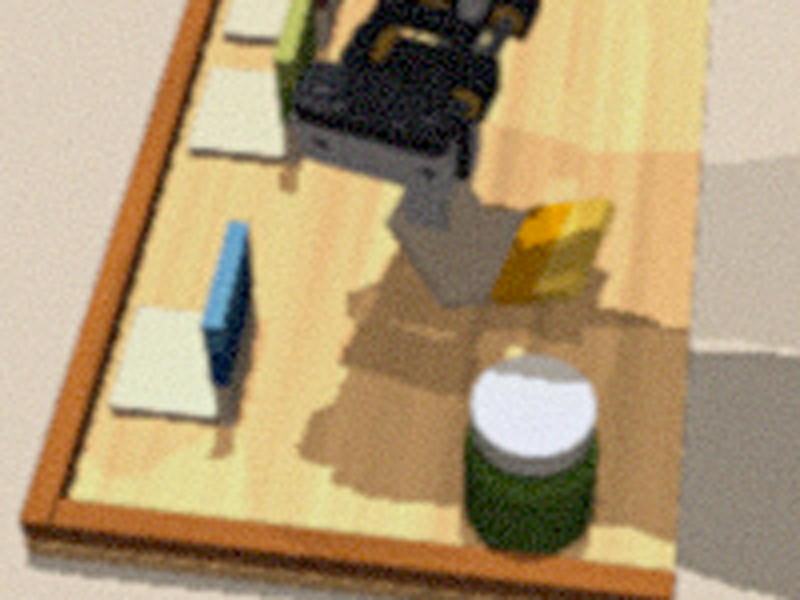

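```bash
python3 -m creep '{"hand":[0.36,0.36,0.36,0.36,0.36,0.36,0.36,0.36,0.36,0.36,0.36,0.36],"slide":[[0.001,0,0.002],[0.002,0,0.004],[0.003,0,0.006],[0.004,0,0.008],[0.006,0,0.011],[0.008,0,0.0135],[0.01,0,0.016],[0.013,0,0.019],[0.016,0,0.022],[0.019,0,0.024],[0.022,0,0.026],[0.022,0,0.026]],"spin":[0,0,0,0,0,0,0,0,0,0,0,0]}'
python3 - <<'E'
from h import *
import cv2
f=np.array([.937,-.349,0]);heel=np.array([.516,.0215,0])
p,R=tool(); print((p-heel)@f)
for n in ["side"]:
    a=ctrl.camera(n)[:,:,::-1]; a=a[115:265,195:395] if n=="top" else a[150:300,215:415]
    cv2.imwrite(f"pics/{n}4.png",cv2.convertScaleAbs(cv2.resize(a,None,fx=4,fy=4,interpolation=2),alpha=1.5))
E
```

```text
time_s: 4.8
ee_pos: [0.5504, 0.0102, 0.0467]
eef_rot: [-2.818, 1.57, 3.109]
force: [0.9, -0.3, -0.2]
grip_width: 0.0302
0.03613834374340024
```

View pics/side4.png

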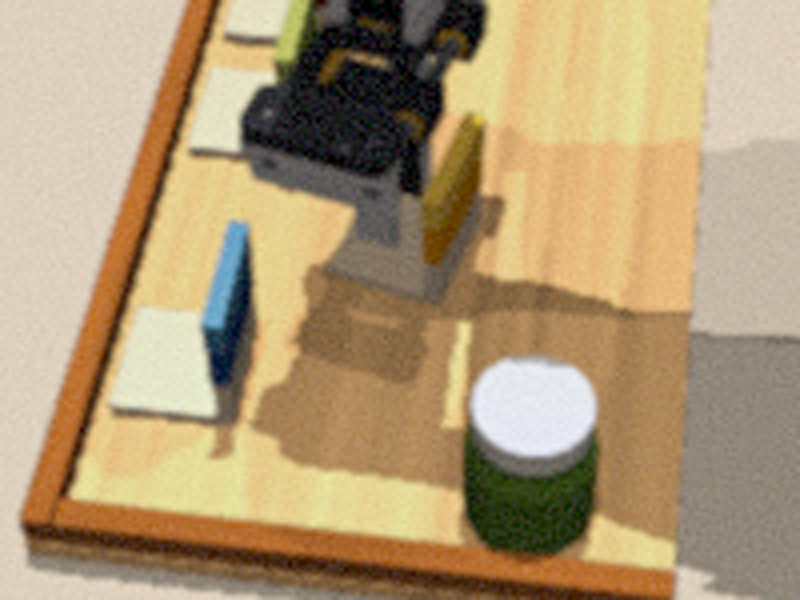

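```bash
python3 -m creep '{"hand":[0.36,0.36,0.36,0.36,0.36,0.36,0.36,0.36,0.36,0.36,0.36,0.36],"slide":[[-0.01,0,0],[-0.03,0,0],[-0.06,0,0],[-0.09,0,0],[-0.11,0,0],[-0.12,0,0],[-0.12,0,-0.03],[-0.12,0,-0.06],[-0.12,0,-0.09],[-0.12,0,-0.12],[-0.12,0,-0.13],[-0.12,0,-0.13]],"spin":[0,0,0,0,0,0,0,0,0,0,0,0]}'
python3 - <<'E'
from h import *
import cv2
for n in ["side","top"]:
    a=ctrl.camera(n)[:,:,::-1]; cv2.imwrite(f"pics/{n}5f.png",a); a=a[115:265,195:395] if n=="top" else a[150:300,215:415]
    cv2.imwrite(f"pics/{n}5.png",cv2.convertScaleAbs(cv2.resize(a,None,fx=4,fy=4,interpolation=2),alpha=1.5))
E
```

```text
time_s: 5.85
ee_pos: [0.4272, 0.0562, 0.1677]
eef_rot: [0.589, 1.571, 0.234]
force: [0.7, 0.2, -0.5]
grip_width: 0.0302
```

View pics/side5.png

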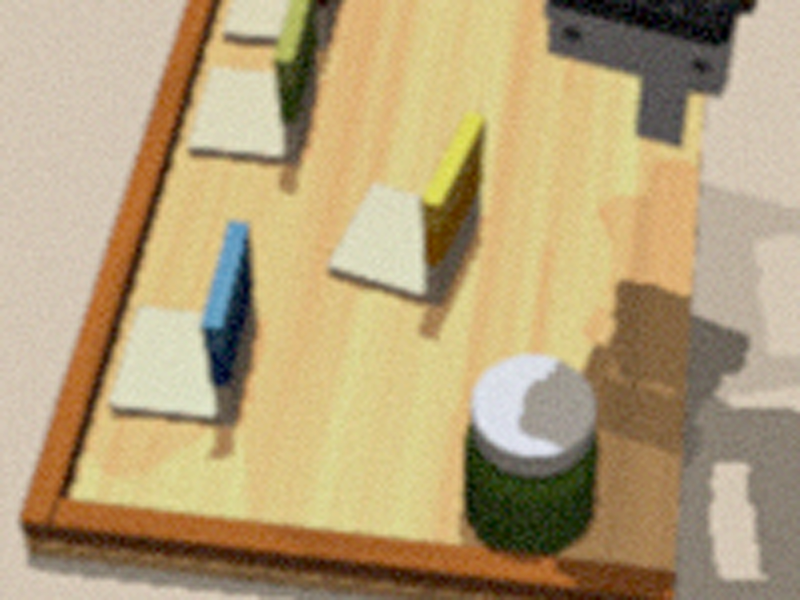

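View pics/top5.png

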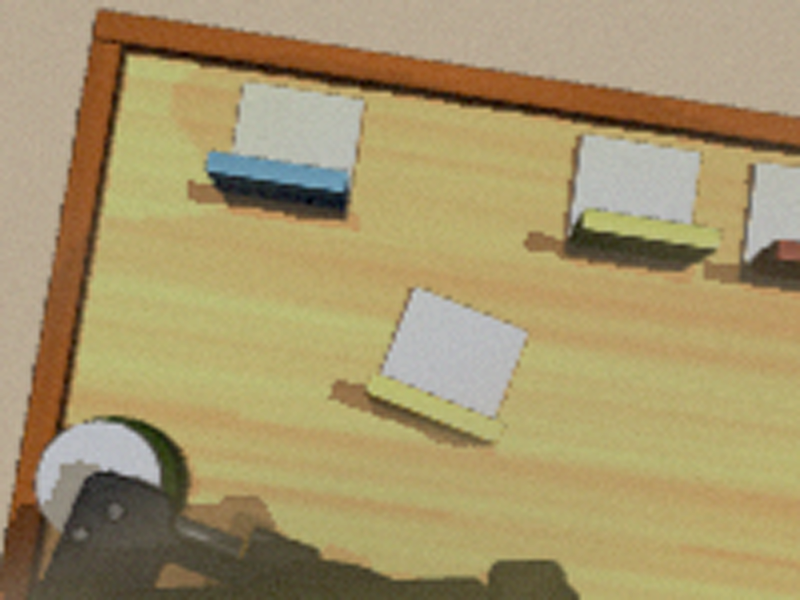

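```bash
cat >> h.py <<'E'
T=lambda c,r:((c+.5)/4-.5+195,(r+.5)/4-.5+115)
S=lambda c,r:((c+.5)/4-.5+215,(r+.5)/4-.5+150)
a=np.radians(-7.);N=np.array([np.cos(a),np.sin(a)]);V=np.array([-np.sin(a),np.cos(a)])
def nv(p): return np.array([p[:2]@N,p[:2]@V])
def show(n,f,d):
    out={}
    for k,(c,r,z) in d.items():
        p=ray(n,f(c,r),z); out[k]=p; print(n,k,p[:2],"n,v",nv(p))
    return out
E
python3 - <<'E'
from h import *
t=show("top",T,dict(tL=(414,288,.02),tR=(527,330,.02),hL=(367,378,.09),hR=(500,426,.09),bL=(367,396,.09),bR=(497,442,.09),rail1=(121,43,.03),rail2=(800,147,.03),blueL=(243,84,.02),blueR=(364,100,.02),greenL=(582,136,.02),greenR=(700,153,.02)))
s=show("side",S,dict(tL=(330,270,.02),tR=(376,184,.02),bluetL=(111,410,.02),btR=(135,308,.02)))
for d in (t,s):
    w=d["tL"]-d["tR"]; print(np.degrees(np.arctan2(-w[0],w[1])),np.linalg.norm(w))
E
```

```text
top tL [0.5838 0.027 ] n,v [0.5762 0.098 ]
top tR [ 0.5646 -0.028 ] n,v [0.5638 0.0411]
top hL [0.5347 0.0481] n,v [0.5249 0.1129]
top hR [ 0.5149 -0.01  ] n,v [0.5123 0.0528]
top bL [0.5269 0.048 ] n,v [0.5171 0.1118]
top bR [ 0.5079 -0.0088] n,v [0.5052 0.0531]
top rail1 [0.6976 0.1695] n,v [0.6718 0.2533]
top rail2 [ 0.6561 -0.1598] n,v [ 0.6707 -0.0786]
top blueL [0.682  0.1119] n,v [0.6632 0.1942]
top blueR [0.6758 0.0531] n,v [0.6643 0.135 ]
top greenL [ 0.6609 -0.054 ] n,v [0.6625 0.0269]
top greenR [ 0.654  -0.1125] n,v [ 0.6628 -0.032 ]
side tL [0.5824 0.0298] n,v [0.5744 0.1005]
side tR [ 0.5613 -0.0277] n,v [0.5605 0.041 ]
side bluetL [0.6811 0.1152] n,v [0.662  0.1973]
side btR [0.6767 0.0544] n,v [0.665  0.1365]
-19.301802019560178 0.058237093979786964
-20.1433496144684 0.06116378993768899
```

Run:
```python
from h import *
p,R=tool()
f=np.array([.937,-.349,0]);l=np.array([.349,.937,0]);u=np.array([0,0,1.])
inv=lambda q:(np.array(q)-[215,150])*4
for h in (0,30,50,70,97): 
    print(h,[inv(proj("side",p+u*(h-8)/1000+l*.0275+f*s)) for s in(-.008,.008)])
for s in(-.0375,.0375): print("body",inv(proj("side",p+u*.089+l*.0885+f*s)))
```

```text
0 [array([665.0622, 159.572 ]), array([628.7158, 149.7331])]
30 [array([671.1581, 110.1171]), array([633.7695, 100.2536])]
50 [array([675.415,  75.581]), array([637.2978,  65.7085])]
70 [array([679.8369,  39.7071]), array([640.9621,  29.8322])]
97 [array([686.0854, -10.9862]), array([646.1389, -20.8524])]
body [717.7129 115.4957]
body [521.9126  64.0229]
```

Run:
```python
from h import *
heel=.511*N+.0836*V; th=np.radians(-20); f=np.array([np.cos(th),np.sin(th)])
for s in(-.033,-.008):
  g=heel+s*f; print(g,plan([g[0],g[1],.032],-20))
```

```text
[0.4864 0.032 ] (array([135.8451,  -2.2102,  61.6411]), np.float64(-0.3608967147684581))
[0.5099 0.0234] (array([135.8672,  -2.0527,  86.6406]), np.float64(-0.3608967147684581))
```

```bash
python3 -m creep '{"hand":[0.36,0.36,0.36,0.36,0.36,0.36,0.36,0.36,0.36,0.36,0.36,0.36],"slide":[[0,0,0.03],[0.03,-0.002,0.055],[0.06,-0.002,0.06],[0.09,-0.002,0.06],[0.12,-0.002,0.06],[0.136,-0.002,0.06],[0.136,-0.002,0.06],[0.136,-0.002,0.066],[0.136,-0.002,0.072],[0.136,-0.002,0.078],[0.136,-0.002,0.08],[0.136,-0.002,0.08]],"spin":[0,0,0,0,0,0,0,0,0,0,0,0]}'
python3 - <<'E'
from h import *
import cv2
p,R=tool(); print(nv(p),R)
for n in ["side"]:
    a=ctrl.camera(n)[:,:,::-1]; a=a[115:265,195:395] if n=="top" else a[150:300,215:415]
    cv2.imwrite(f"pics/{n}6.png",cv2.convertScaleAbs(cv2.resize(a,None,fx=4,fy=4,interpolation=2),alpha=1.5))
E
```

```text
time_s: 6.95
ee_pos: [0.5039, 0.0256, 0.0322]
eef_rot: [0.319, 1.569, -0.037]
force: [0.0, -0.5, -0.9]
grip_width: 0.0302
[0.497  0.0868] [[ 0.0017  0.3485  0.9373]
 [-0.0001  0.9373 -0.3485]
 [-1.      0.0005  0.0016]]
```

View pics/side6.png

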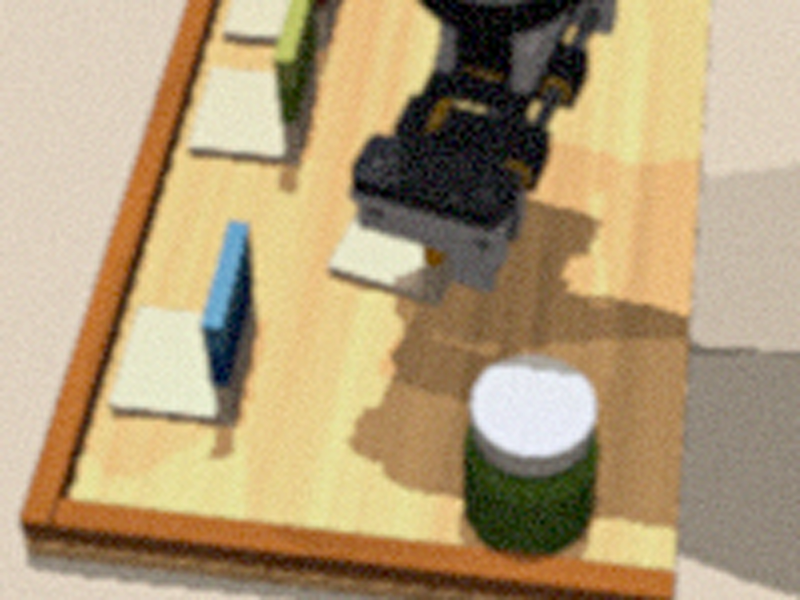

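```bash
python3 -m creep '{"hand":[0.36,0.36,0.36,0.36,0.36,0.36,0.36,0.36,0.36,0.36,0.36,0.36],"slide":[[0,0,0.003],[0,0,0.006],[0,0,0.009],[0,0,0.012],[0,0,0.016],[0,0.0004,0.02],[0,0.0008,0.024],[0,0.0013,0.028],[0,0.0017,0.032],[0,0.0023,0.036],[0,0.003,0.04],[0,0.003,0.04]],"spin":[0,0,0,-1.5,-3,-4.5,-6,-7.5,-9,-10.5,-12,-12]}'
python3 - <<'E'
from h import *
import cv2
p,R=tool(); print(nv(p),np.degrees(np.arctan2(-R[0,1],R[1,1])))
for n in ["side","top"]:
    a=ctrl.camera(n)[:,:,::-1]; a=a[115:265,195:395] if n=="top" else a[150:300,215:415]
    cv2.imwrite(f"pics/{n}7.png",cv2.convertScaleAbs(cv2.resize(a,None,fx=4,fy=4,interpolation=2),alpha=1.5))
E
```

```text
time_s: 8.0
ee_pos: [0.5419, 0.0146, 0.0315]
eef_rot: [-0.091, 1.571, -0.236]
force: [0.4, 0.4, 0.4]
grip_width: 0.0301
[0.5361 0.0805] -8.30909202730147
```

View pics/side7.png

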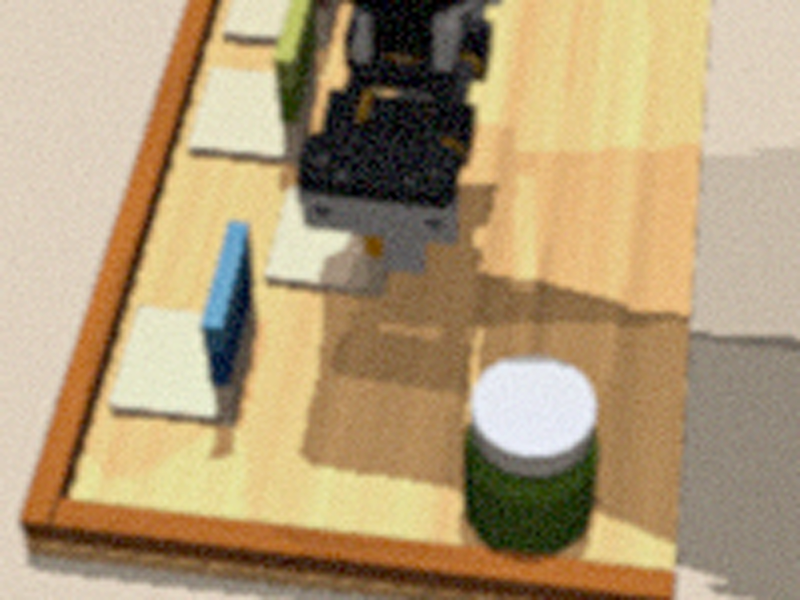

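View pics/top7.png

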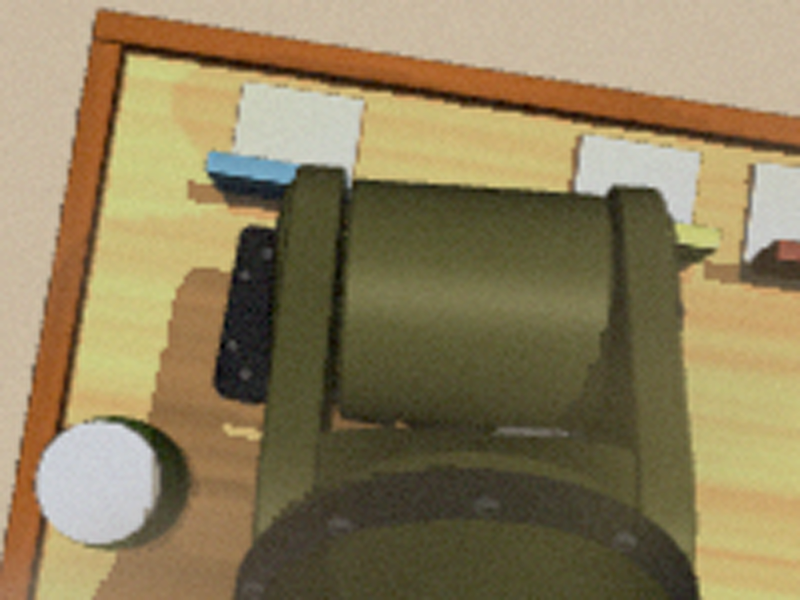

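```bash
python3 -m creep '{"hand":[0.36,0.36,0.36,0.36,0.36,0.36,0.36,0.36,0.36,0.36,0.36,0.36],"slide":[[0,0,0.005],[0,0,0.01],[0,0,0.015],[0,0,0.02],[0,0,0.025],[0,0.0003,0.03],[0,0.0006,0.035],[0,0.0008,0.04],[0,0.001,0.045],[0,0.001,0.049],[0,0.001,0.052],[0,0.001,0.052]],"spin":[-0.3,-0.6,-1,-1.3,-1.3,-1.3,-1.3,-1.3,-1.3,-1.3,-1.3,-1.3]}'
python3 - <<'E'
from h import *
import cv2
p,R=tool(); print(nv(p),np.degrees(np.arctan2(-R[0,1],R[1,1])))
show("side",S,dict(prev_tL=(266,282,.02)))
for n in ["side"]:
    a=ctrl.camera(n)[:,:,::-1]; a=a[115:265,195:395] if n=="top" else a[150:300,215:415]
    cv2.imwrite(f"pics/{n}8.png",cv2.convertScaleAbs(cv2.resize(a,None,fx=4,fy=4,interpolation=2),alpha=1.5))
E
```

```text
time_s: 9.1
ee_pos: [0.5935, 0.0081, 0.0314]
eef_rot: [0.032, 1.57, -0.092]
force: [-0.5, -0.5, 0.4]
grip_width: 0.0299
[0.5881 0.0804] -7.081143731069129
side prev_tL [0.6137 0.0376] n,v [0.6045 0.1122]
```

View pics/side8.png

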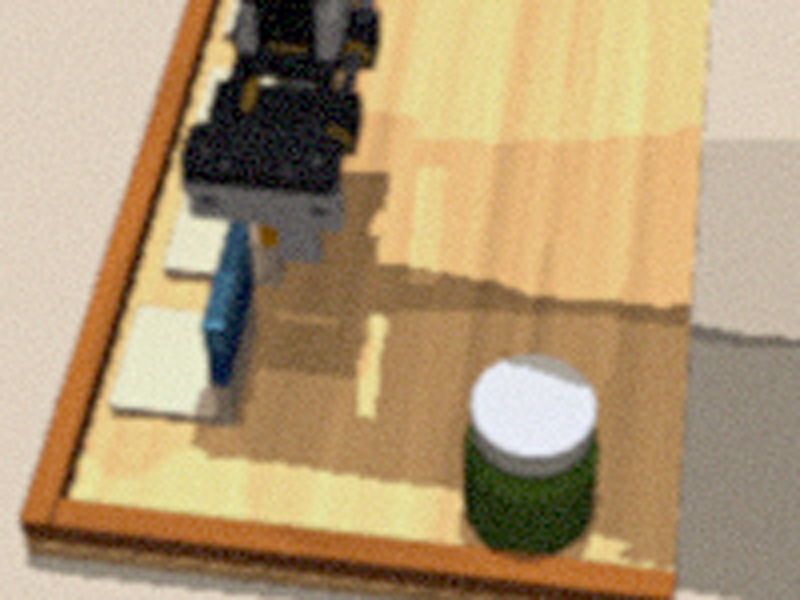

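```bash
python3 -m creep '{"hand":[0.36,0.36,0.36,0.36,0.36,0.36,0.36],"slide":[[0,0,0.002],[0,0,0.004],[0,0,0.006],[0,0,0.008],[0,0,0.01],[0,0,0.011],[0,0,0.011]],"spin":[0,0,0,0,0,0,0]}'
python3 -m creep '{"hand":[0.36,0.36],"slide":[[0,0,0.001],[0,0,0.001]],"spin":[0,0]}'
python3 -m creep '{"hand":[0.36,0.36],"slide":[[0,0,0.001],[0,0,0.001]],"spin":[0,0]}'
python3 - <<'E'
from h import *
import cv2
p,R=tool(); print(nv(p),np.degrees(np.arctan2(-R[0,1],R[1,1])))
for n in ["side"]:
    a=ctrl.camera(n)[:,:,::-1]; a=a[115:265,195:395] if n=="top" else a[150:300,215:415]
    cv2.imwrite(f"pics/{n}9.png",cv2.convertScaleAbs(cv2.resize(a,None,fx=4,fy=4,interpolation=2),alpha=1.5))
E
```

```text
time_s: 9.73
ee_pos: [0.6041, 0.0068, 0.0315]
eef_rot: [0.086, 1.571, -0.037]
force: [0.1, 0.1, 0.2]
grip_width: 0.03
time_s: 9.9
ee_pos: [0.605, 0.0067, 0.0315]
eef_rot: [-0.068, 1.571, -0.192]
force: [0.2, 0.0, -0.1]
grip_width: 0.0302
time_s: 10.07
ee_pos: [0.606, 0.0066, 0.0315]
eef_rot: [-0.047, 1.571, -0.171]
force: [-0.4, 0.0, 0.2]
grip_width: 0.03
[0.6007 0.0804] -7.076307715935445
```

View pics/side9.png

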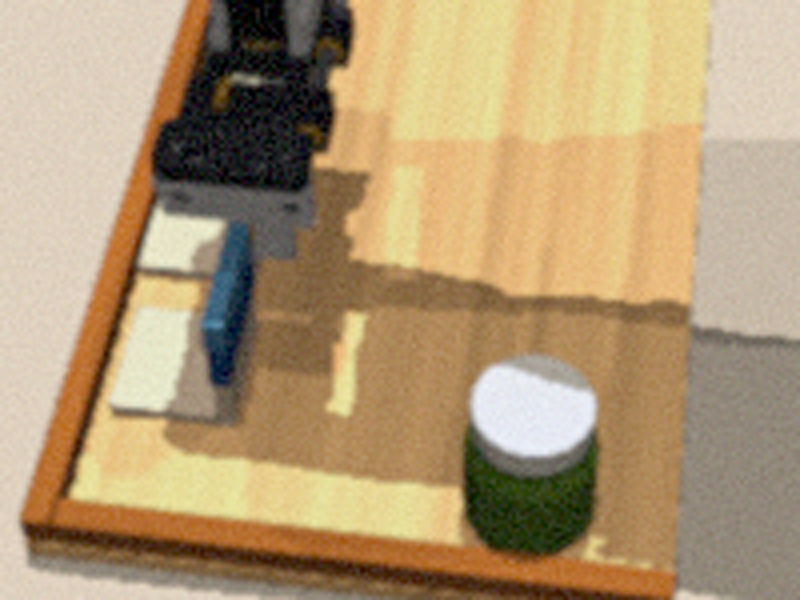

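```bash
python3 -m creep '{"hand":[0.36,0.36,0.36],"slide":[[0,0,0.001],[0,0,0.001],[0,0,0.001]],"spin":[0,0,0]}'
python3 -m creep '{"hand":[0.36,0.36,0.36],"slide":[[0,0,0.001],[0,0,0.001],[0,0,0.001]],"spin":[0,0,0]}'
```

```text
time_s: 10.37
ee_pos: [0.6065, 0.0066, 0.0315]
eef_rot: [3.115, 1.57, 2.992]
force: [-5.1, -0.0, 3.5]
grip_width: 0.0302
time_s: 10.62
ee_pos: [0.6067, 0.0065, 0.0317]
eef_rot: [-3.104, 1.568, 3.055]
force: [-14.1, 1.6, 10.6]
grip_width: 0.0299
```

```bash
python3 -m creep '{"hand":[0.36,0.36,0.36,0.36,0.36,0.36,0.36,0.36,0.36,0.36,0.36,0.36],"slide":[[0,0,-0.001],[0,0,-0.002],[0,0,-0.005],[0,0,-0.01],[0,0,-0.02],[0,0,-0.03],[-0.03,0,-0.05],[-0.07,0,-0.08],[-0.11,0,-0.11],[-0.14,0,-0.14],[-0.15,0,-0.18],[-0.15,0,-0.19]],"spin":[0,0,0,0,0,0,0,0,0,0,0,0]}'
python3 - <<'E'
from h import *
import cv2
for n in ["side","top"]:
    a=ctrl.camera(n)[:,:,::-1]; a=a[115:265,195:395] if n=="top" else a[150:300,215:415]
    cv2.imwrite(f"pics/{n}10.png",cv2.convertScaleAbs(cv2.resize(a,None,fx=4,fy=4,interpolation=2),alpha=1.5))
E
```

```text
time_s: 11.62
ee_pos: [0.4174, 0.03, 0.1837]
eef_rot: [0.114, 1.567, -0.01]
force: [-0.3, 0.1, 0.1]
grip_width: 0.0301
```

View pics/side10.png

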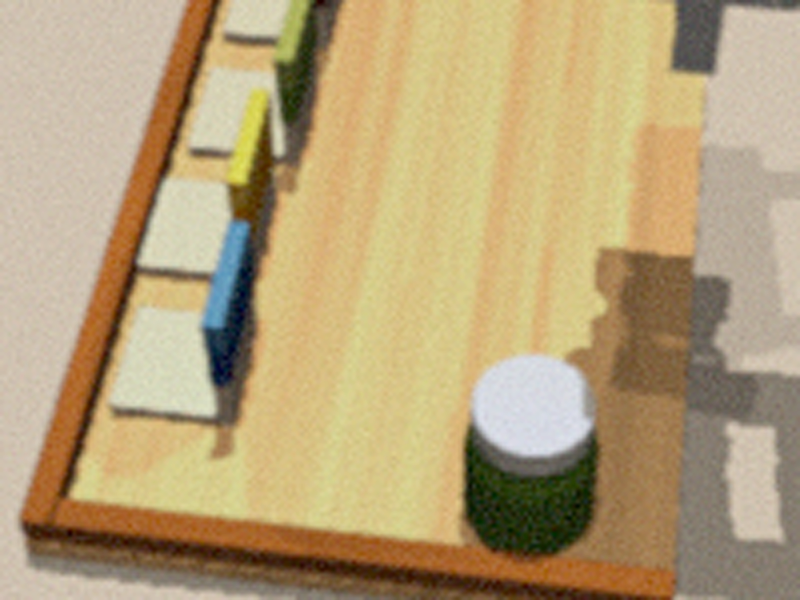

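View pics/top10.png

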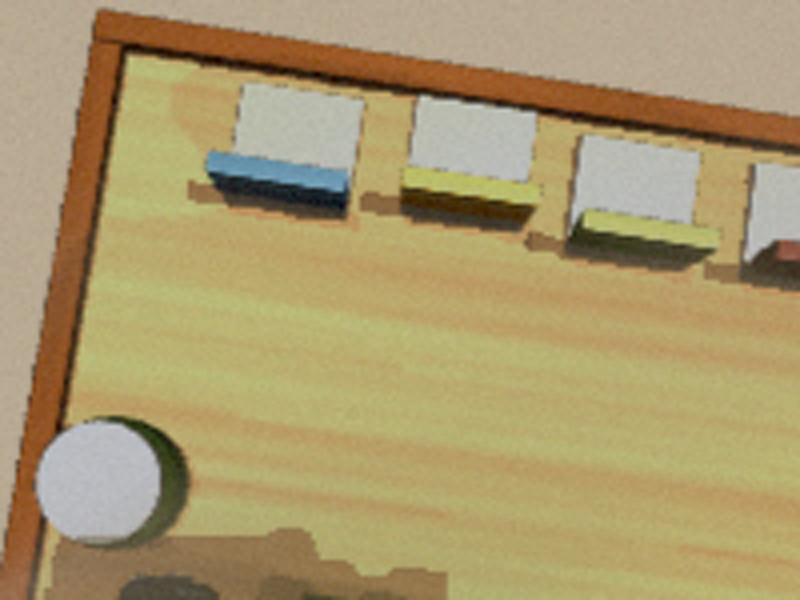

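Run:
```python
from h import *
import cv2
t=show("top",T,dict(tL=(415,96,.02),tR=(537,112,.02),pL=(403,169,.09),pR=(540,188,.09)))
s=show("side",S,dict(tL=(138,269,.02),tR=(165,181,.02)))
for d in (t,s):
    w=d["tL"]-d["tR"]; print("yaw",np.degrees(np.arctan2(-w[0],w[1])))
w=t["pL"]-t["pR"]; print("plate yaw",np.degrees(np.arctan2(-w[0],w[1])))
# foot-masks: min-area rectangles of the white feet and rail edge by line fit
im=cv2.imread('pics/top10.png'); hsv=cv2.cvtColor(im,cv2.COLOR_BGR2HSV)
def edge(mask,cols,first,z):
    P=[]
    for c in cols:
        r=np.where(mask[:,c])[0]
        if len(r): P.append(ray("top",T(c,r[0] if first else r[-1]),z)[:2])
    P=np.array(P); vx,vy,x0,y0=cv2.fitLine(P.astype(np.float32),cv2.DIST_HUBER,0,.01,.01).ravel()
    if vy<0: vx,vy=-vx,-vy
    return "yaw %.2f"%np.degrees(np.arctan2(-vx,vy)), "n,v",nv(np.array([x0,y0]))
w=(hsv[:,:,1]<45)&(hsv[:,:,2]>150); w[:75]=0; w[:,760:]=0; w[260:]=0
for k,c in dict(blue=range(250,358,3),yellow=range(422,530,3),green=range(588,694,3)).items(): print(k,edge(w,c,True,.02))
rail=(hsv[:,:,0]<14)&(hsv[:,:,1]>150)&(hsv[:,:,2]>90); rail[170:]=0
print("rail out",edge(rail,range(150,790,5),True,.03)); 
print("rail in",edge(rail[:, :]*1,range(150,720,5),False,.03))
ye=(hsv[:,:,0]>24)&(hsv[:,:,0]<34)&(hsv[:,:,1]>150)&(hsv[:,:,2]>170); ye[:150]=0;ye[230:]=0
print("yellow top",edge(ye,range(415,530,3),True,.09))
cv2.imwrite('pics/m.png',(w*120+rail*60+ye*250).clip(0,255).astype(np.uint8))
```

```text
top tL [0.6785 0.0282] n,v [0.67   0.1107]
top tR [ 0.6723 -0.0317] n,v [0.6711 0.0504]
top pL [0.6274 0.0343] n,v [0.6185 0.1105]
top pR [ 0.6205 -0.0265] n,v [0.6191 0.0493]
side tL [0.678  0.0298] n,v [0.6693 0.1122]
side tR [ 0.6705 -0.0291] n,v [0.6691 0.0528]
yaw -5.937326993103093
yaw -7.177028827756761
plate yaw -6.4963913113253895
blue ('yaw -7.21', 'n,v', array([0.664 , 0.1707]))
yellow ('yaw -6.95', 'n,v', array([0.6703, 0.076 ]))
green ('yaw -8.22', 'n,v', array([ 0.663 , -0.0109]))
rail out ('yaw -7.11', 'n,v', array([0.6848, 0.0767]))
rail in ('yaw -7.27', 'n,v', array([0.6722, 0.0556]))Traceback (most recent call last):
  File "<stdin>", line 24, in <module>
  File "<stdin>", line 15, in edge
cv2.error: OpenCV(4.12.0) /io/opencv/modules/imgproc/src/linefit.cpp:618: error: (-215:Assertion failed) npoints2 >= 0 || npoints3 >= 0 in function 'fitLine'
```

The toe edge is at -6.95° against the rail's -7.1° to -7.3°, touching within about 1 mm and centred in the gap. The robot is clear of everything, so I'm handing in.

Run:
```python
from station import ctrl
print(ctrl.get_obs()["time_s"]); print(ctrl.hand_in())
```

```text
11.7167
the job is handed in; nothing more can be done
None
```

The yellow tile is back upright in the row, and I handed the job in at 11.7 s. I rolled it over its heel with two part-open fingertips on the foot. Then I pushed it low on the plate, turning it about 13° on the way, until the toe met the rear rail, and backed off.

**Last checks (pictures taken after retreating):**
- **Against the rail:** the toe is within about 1 mm of the rail face, which is as fine as the calibration allows.
- **Square:** a line fit gives the toe edge at -6.95° and the rail at -7.1° to -7.3°. Two hand-picked readings in the top view were rougher and disagreed slightly (-5.9° and -6.5°). The side view gave -7.2°.
- **In the gap:** its centre is within about 1 mm of the gap's centre, leaving roughly 23 mm to each neighbour.
- **Other items:** the blue and green tiles and the jar looked unmoved. The red-brown tile was only partly in the final crops; the part I could see looked unchanged.

**What went less than cleanly:**
- **Mistyped row:** the first row of the first move asked for -10 m instead of -0.01 m. The per-row limit capped it, it happened in open air, and nothing was touched.
- **Final nudge:** the last push against the rail reached about 14 N sideways and 11 N upward, a bit firmer than I intended. The tile showed no lift or shift afterwards.
- **Failed check:** a colour-mask check of the yellow plate's top edge found no pixels and gave no result.

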